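# Open the tight parts jar in the bench holder

### The job

Stand the square jar with the red cap fully down in the square pocket of the blue bench holder, so that it cannot turn. Then unscrew its tight cap there (anticlockwise seen from above) until the threads let go, lift it clear and finish while still holding the cap level, one to three centimetres straight above the open jar, with the jar left standing fully down in the holder. Do not disturb the loose oil bottle or the white cup.

Things in the scene. Friction and masses are not known exactly. Their poses are not given: they have to be found in the camera images.
- jar_mid (a point): Clear square jar with brass inserts inside and a red cap, 58 x 58 mm across its flats, 56 mm tall to the shoulder, lowest 10 mm tapering to a 52 mm square foot. Point on the axis 28 mm above the underside; x, y normal to the flats, z up. Stands upright, closed, left or right. Lift it by the body or by the closed cap.
- jar: The same jar: origin on its axis at its underside, axes as jar_mid. About 0.35 kg, 30 % more or less. Any of its four ways round fits the pocket. It is loose in the pocket: only its weight and friction hold it down.
- jar_rim (a point): Centre of the jar's mouth, at the top of its round threaded neck (44 mm across): 50 mm above jar_mid, 78 mm above the underside; axes as jar_mid. A springy black gasket lies on the rim.
- cap_mid (a point): Red ribbed screw cap, 58 mm outside, 21.7 mm tall, 40 g, open below. Point on its axis half-way up; z up, a white tick on top marks x. Closed: on the jar's axis, x along the jar's x, lower edge 5 mm above the shoulder, this point 44 mm above jar_mid, top 83 mm above the jar's underside. Lifted off, its lower edge clears the rim.
- cap: The same cap: origin on its axis at the lower edge. Tight over the first 40 degrees (about 0.5 N m; the jar turns along unless braced; grip with 20 N or more), then easy. Turned anticlockwise from above it rises 20.4 mm a turn, about 1 mm play; the threads let go after about 135 degrees, 7 mm up; up to 30 more do no harm. Let go part way, it stays.
- pocket (a point): Centre of the floor of the holder's square pocket, 14 mm above the bench. The pocket is 61.5 mm square and 20 mm deep, with a small chamfer round its mouth; x, y normal to its walls, z up.
- holder: Blue block 90 x 90 mm, top 34 mm above the bench, on an aluminium plate 124 mm (along x) by 94 mm, 6 mm thick, screwed to the bench, left or right. Origin under its centre on the bench, axes as pocket. It does not move.
- oil_bottle: Bystander: white and blue oil bottle with red nozzle, 35 mm wide, 107 mm tall, loose; origin at its underside. Leave alone.
- parts_cup: Bystander: small white cup, 62 mm wide, 32 mm tall, loose; origin at its underside. Leave alone.
Things that resemble listed ones, but are neither listed nor needed, are in the scene too. Of the things that look like the holder, the larger one is meant.

How it is judged:
By the outcome, as a careful person would: the job done as asked, in the order asked, and still so for the second after the job is handed in, while the arm keeps its last pose, push and grip.
It also fails if it takes over 72 s, if anything falls off the work surface, if the arm or the gripper's body presses on something with over 40 N, if the wrist force passes 120 N, or if a joint passes its speed limit or range.

### The arm

A 6-joint arm with a two-finger parallel gripper is mounted at the origin on a cart in front of the work surface, level with it; the furniture and walls round the work are solid. World frame = base frame: x ahead of the robot, y to its left, z up, the work surface at z = 0. Lengths are in m, angles in rad, forces in N, time in s.
With the tool pointing down it reaches from about 0.35 to 0.875 m from the base axis. Payload 4.2 kg.
Tool frame: the origin (TCP) lies on the front face of the gripper's body, between the roots of the fingers; the fingertips stand ahead of it and the grasp point (between the pads) lies 51 mm ahead of it (robot.finger_overhang is the z of the fingertips in the tool frame, in m); z points along the fingers, y is the line along which they close (so a half turn about z gives the same grasp; the last joint's range is limited). The gripper opens to 87 mm and grips with 3 to 60 N. Pads are 19 mm wide; open, the fingers measure 117 mm over their backs; the gripper's body (75 mm by 190 mm) begins 51 mm behind the grasp point.
Start: joints at [1.491, 0.385, 0.008, 0, -1.194, -0.259], TCP at [0.208, 0.589, 0.292] pointing down, gripper open.
Joint ranges: [-3.14, 3.14], [-1.21, 2.06], [-1.07, 1.41], [-3.16, 2.05], [-2.99, -0.16], [-3.1, 3.1]. Speed limits (rad/s): [2.79, 2.79, 3.14, 3.14, 3.14, 3.14].

### API

Orientations are given as [roll, pitch, yaw] about the fixed x, y, z axes, in that order (R = Rz(yaw) Ry(pitch) Rx(roll)).
In Python, from rig import robot gives the robot as it stands. The module is installed in compiled form; this text tells all that it offers.
- The arm moves only by the shell command python3 -m creep 'ROWS'. ROWS is JSON, a list of rows, each a list of 5 numbers: the shift along the tool's x, y, z in mm, then the turn about the tool's z in rad, then the closure, from 0 (fully open) to 1 (shut). A call has 1 to 8 rows; each row shifts and turns the commanded pose from where the row before left it, along the tool's axes as they then stand; what a row does not reach is not made up. A row lasts 1/12 s, in which the tool goes at most 41.7 mm and 7.16 degrees, less where a joint would pass 70% of its speed; a pose out of reach is approached as far as the arm can. A call with a gripper value outside its range is refused whole. The fingers move at their own pace and stop on an object; the grip force is fixed at half the most. Time passes only in rows, so rows that do not move let the fingers close. It gives the time, the measured TCP pose, the force, the opening and the grip force at its end, in the units of the state.
- robot.read_state(): the state, without advancing time (a new reading comes with each control period).
- robot.capture(name): name is "scene" or "top"; returns the picture (400x640x3 uint8, red, green, blue); there is no depth.
- robot.camera_params(name): a dict with "K" (3x3 intrinsics, pixels), "D" ([k1, k2, p1, p2, k3] as OpenCV has them; the pictures are not rectified), "R" (3x3) and "t" (3): a world point X has camera coordinates R X + t. Camera axes: x right, y down, z forward; pixel columns grow to the right and rows downward; lengths in m; the calibration is good to about 2 mm. A picture is of the moment at which its call begins. camera_params takes no time and is no camera call.
- robot.job_done(): hands the job in; it is judged then, once.
The state is a dict: "clock": time; "joint_positions": joint angles; "joint_velocities": joint speeds; "joint_torque": joint torques, N m; "position": TCP position; "eef_rot": TCP orientation; "ft_force": force on the tool from outside, world axes, zero at the start; "wrist_torque": the same for the moment, N m; "width": finger opening in m; "grasp_force": force on a finger pad.
Only numpy, scipy, OpenCV 4.12 (cv2) and the standard library are available. Lean on these libraries where they do the work, as an engineer would, in place of code of your own. Each camera call takes 0.05 s, during which the arm holds its last target. There are 200 camera calls.

## Working session

There is one attempt and no reset: what is moved stays moved. The work goes in short steps, Python scripts to look and compute and a shell command to move; the robot and the scene stay as the last step left them, time stands still between calls to the robot, and variables do not carry over. Pictures are saved under pics/ and viewed, at most 10 in all, crops included, and the job is handed in when it is done.

```bash
mkdir -p pics; python3 - <<'E'
from rig import robot
import cv2
for n in("scene","top"):
    cv2.imwrite(f"pics/{n}0.png",robot.capture(n)[:,:,::-1]); p=robot.camera_params(n); print(n,p)
print(robot.read_state(),robot.finger_overhang)
E
```

```text
scene {'K': array([[454.55107222,   0.        , 318.90316233],
       [  0.        , 454.55107222, 197.61233523],
       [  0.        ,   0.        ,   1.        ]]), 'D': array([-0.0973282,  0.       ,  0.       ,  0.       ,  0.       ]), 'R': array([[ 8.18187730e-01, -5.74951056e-01,  3.48284035e-04],
       [-4.34985376e-01, -6.19404581e-01, -6.53548535e-01],
       [ 3.75974149e-01,  5.34573894e-01, -7.56884530e-01]]), 't': array([-0.34784315,  0.36230883,  1.27802934])}
top {'K': array([[486.01541095,   0.        , 315.80951186],
       [  0.        , 486.01541095, 206.93693658],
       [  0.        ,   0.        ,   1.        ]]), 'D': array([-0.04527788,  0.        ,  0.        ,  0.        ,  0.        ]), 'R': array([[-0.02531924, -0.9996281 , -0.01012953],
       [-0.98608099,  0.02663917, -0.16411777],
       [ 0.16432657,  0.0058332 , -0.98638874]]), 't': array([0.17463936, 0.52199432, 1.69008195])}
{'clock': 0.1, 'joint_positions': array([ 1.49057082e+00,  3.85466644e-01,  6.78916605e-03, -4.29402631e-04,
       -1.19399472e+00, -2.58598989e-01]), 'joint_velocities': array([-0.00037418, -0.00069038,  0.00200463,  0.00060303,  0.00015268,
       -0.00114234]), 'joint_torque': array([ 7.24269994e-04, -3.91689956e+01,  1.87935090e+01,  4.23187137e+00,
        1.34329568e-02, -7.60424359e-05]), 'position': array([0.20758364, 0.58910458, 0.29128798]), 'eef_rot': array([ 3.13967710e+00, -9.40020185e-05, -3.38982778e-01]), 'ft_force': array([-0.39901693,  0.56196473,  0.14000033]), 'wrist_torque': array([-0.02001512, -0.05336008,  0.01158639]), 'grasp_force': 0.0, 'width': 0.08686333062963336} 0.0697
```

View pics/scene0.png

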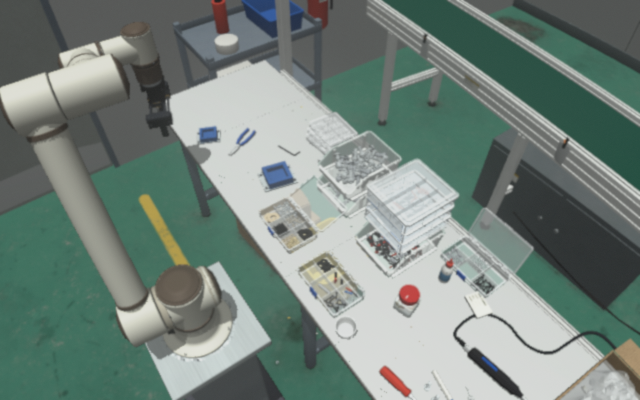

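View pics/top0.png

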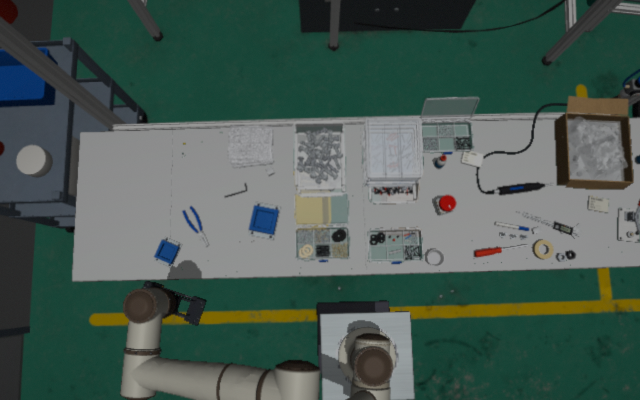

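The top view shows the jar's cap at about (447,204), the large blue holder at about (264,221), the cup at (434,257) and the bottle at (440,160). In the scene view the jar is at (408,298) and the holder at (277,176). I'll enlarge both.

```bash
python3 - <<'E'
import cv2,numpy as np
t=cv2.imread("pics/top0.png");s=cv2.imread("pics/scene0.png")
def c(i,x,y):return cv2.resize(i[y:y+30,x:x+40],(400,300),interpolation=cv2.INTER_CUBIC)
def lab(im,x,y):
    for k in range(0,40,10): cv2.putText(im,str(x+k),(k*10,10),0,.35,(0,0,255)); cv2.line(im,(k*10,0),(k*10,4),(0,0,255))
    for k in range(0,30,10): cv2.putText(im,str(y+k),(0,k*10+10),0,.35,(0,0,255))
    return im
L=[(t,428,190),(t,244,205),(s,388,285),(s,257,161)]
a=[lab(c(*l),l[1],l[2]) for l in L]
cv2.imwrite("pics/m1.png",np.vstack([np.hstack(a[:2]),np.hstack(a[2:])]))
E
```

```text
(no output)
```

View pics/m1.png

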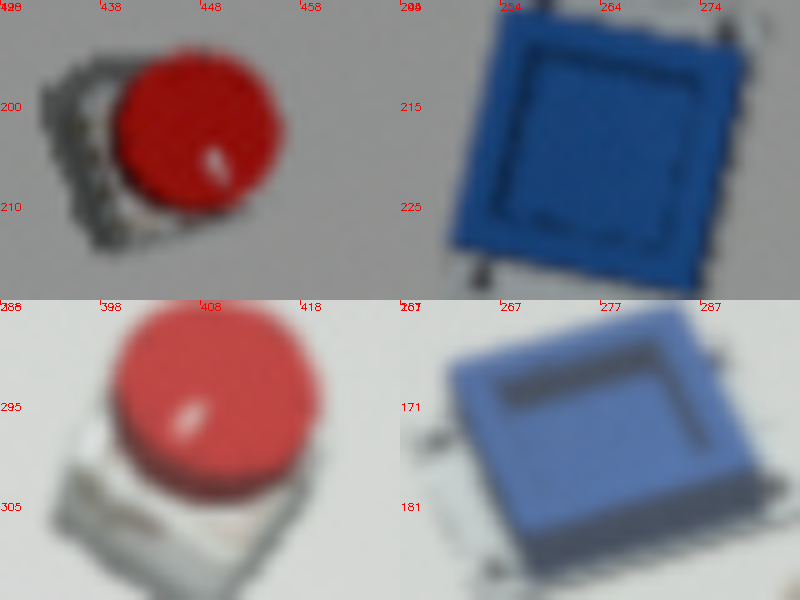

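Jar: the cap top is centred near (447.5,202.5) in the top view, with the tick at (449.2,206.3). The holder's top corners are at about (253.9,205.6), (278.4,209.6), (273.6,233.6) and (248.8,229.1).

```bash
cat > h.py <<'E'
from rig import robot
import cv2,numpy as np
def ray(cam,px,z):
    p=robot.camera_params(cam); u=cv2.undistortPoints(np.array([px],float).reshape(-1,1,2),p["K"],p["D"]).reshape(-1,2)
    d=np.c_[u,np.ones(len(u))]@p["R"]; c=-p["R"].T@p["t"]
    return c+d*((z-c[2])/d[:,2])[:,None]
def cr(pts,x0,y0,s=10): return (np.array(pts,float)+.5)/s-.5+[x0,y0]
def proj(cam,X):
    p=robot.camera_params(cam); return cv2.projectPoints(np.array(X,float).reshape(-1,3),cv2.Rodrigues(p["R"])[0],p["t"],p["K"],p["D"])[0].reshape(-1,2)
def sq(c,yaw,h,z):
    a=np.array([[1,1],[-1,1],[-1,-1],[1,-1]])*h; R=np.array([[np.cos(yaw),-np.sin(yaw)],[np.sin(yaw),np.cos(yaw)]])
    return np.c_[a@R.T+c[:2],np.full(4,z)]
E
python3 - <<'E'
from h import *
np.set_printoptions(precision=4,suppress=True)
for cam,q,o in(("top",[(103,10),(348,50),(300,290),(52,245)],(244,205)),("scene",[(285,0),(362,165),(127,233),(50,72)],(257,161))):
    P=ray(cam,cr(q,*o),.034); e=np.roll(P,-1,0)-P
    print("holder",cam,P[:,:2].mean(0),np.linalg.norm(e,axis=1),np.degrees(np.arctan2(e[:,1],e[:,0]))%90)
for cam,q,o in(("top",[(200,130),(208,152),(228,185)],(428,190)),("scene",[(217,90),(202,105),(180,135)],(388,285))):
    P=ray(cam,cr(q,*o),.083); d=P[2]-P[1];print("cap",cam,P[:,:2],np.degrees(np.arctan2(d[1],d[0])),np.degrees(np.arctan2(*((P[1:]-P[0])[:,1::-1].T[::1]))) )
P=ray("top",cr([(95,55),(205,45)],428,190),.056)
P2=ray("top",cr([(110,250),(250,210),(42,105)],428,190),.0);print(P,P2)
print(ray("top",[(440,160),(434,257)],.0))
E
```

```text
holder top [0.488  0.3489] [0.0897 0.088  0.0904 0.0867] [79.105  78.0491 78.2286 77.5733]
holder scene [0.49   0.3521] [0.0889 0.0873 0.0858 0.091 ] [75.5881 76.8532 77.9515 78.7946]
cap top [[ 0.523  -0.2998]
 [ 0.5151 -0.3021]
 [ 0.5033 -0.3083]] -152.44017167013246 [-163.9781 -156.8165]
cap scene [[ 0.5216 -0.299 ]
 [ 0.515  -0.3   ]
 [ 0.5038 -0.3034]] -163.1404200949149 [-170.8227 -165.9176]
[[ 0.5556 -0.2715  0.056 ]
 [ 0.5582 -0.3111  0.056 ]] [[ 0.4934 -0.2861  0.    ]
 [ 0.5068 -0.3385  0.    ]
 [ 0.5478 -0.2647  0.    ]]
[[ 0.6983 -0.3055  0.    ]
 [ 0.3395 -0.2596  0.    ]]
```

```bash
cat >> h.py <<'E'
def to(x,y,z,yawdeg=None):
    s=robot.read_state(); p=s["position"]; r,pt,yw=s["eef_rot"]; from scipy.spatial.transform import Rotation as Ro
    R=Ro.from_euler("xyz",s["eef_rot"]).as_matrix()
    print("pos",p.round(4),"yaw",round(np.degrees(yw),2),"tilt",np.round([r,pt],4),"q",s["joint_positions"].round(2),"w",round(s["width"],4),"t",round(s["clock"],2))
    print("shift mm",(R.T@(np.array([x,y,z])-p)*1000).round(1), "turn",None if yawdeg is None else round(-np.radians((yawdeg-np.degrees(yw)+180)%360-180),3))
E
python3 -m creep '[[28,25,-3,0,0],[28,25,-3,0,0],[28,25,-3,0,0],[28,25,-3,0,0],[28,25,-3,0,0],[28,25,-3,0,0],[28,25,-3,0,0],[28,25,-3,0,0]]'
python3 -m creep '[[28,25,0,0.12,0],[20,30,0,0.12,0],[20,30,0,0.12,0],[0,0,0,0.12,0],[0,0,0,0.12,0],[0,0,0,0.12,0],[0,0,0,0.12,0],[0,0,0,0.12,0]]'
python3 -c "from h import *;to(.522,-.2995,.25,-157)"
```

```text
clock: 0.77
position: [0.3528, 0.3244, 0.3161]
eef_rot: [3.141, 0.0, -0.338]
ft_force: [0.5, -0.1, 0.2]
width: 0.0874
grasp_force: 0.0
clock: 1.43
position: [0.3754, 0.2213, 0.316]
eef_rot: [3.141, -0.0, -1.305]
ft_force: [0.1, -0.3, 0.6]
width: 0.0869
grasp_force: 0.0
pos [0.3754 0.2213 0.316 ] yaw -74.78 tilt [ 3.141e+00 -1.000e-04] q [ 0.91  0.04 -0.38 -0.   -1.15 -0.64] w 0.0869 t 1.43
shift mm [541.   -4.8  66.1] turn 1.435
```

```bash
python3 -m creep '[[40,0,0,0,0],[40,0,0,0,0],[40,0,0,0,0],[40,0,0,0,0],[40,0,0,0,0],[40,0,0,0,0],[40,0,0,0,0],[40,0,0,0,0]]'
python3 -m creep '[[40,0,0,0,0],[40,0,0,0,0],[40,0,0,0,0],[40,0,0,0,0],[35,0,0,0,0],[20,0,0,0.1,0],[0,0,0,0.1,0],[0,0,0,0.1,0]]'
python3 -m creep '[[0,0,0,0.12,0],[0,0,0,0.12,0],[0,0,0,0.12,0],[0,0,0,0.12,0],[0,0,0,0.12,0],[0,0,0,0.12,0],[0,0,0,0.12,0],[0,0,0,0.12,0]]'
python3 -c "from h import *;to(.522,-.2995,.22,-157)"
```

```text
clock: 2.1
position: [0.4613, -0.0886, 0.3161]
eef_rot: [3.142, 0.0, -1.299]
ft_force: [0.9, 1.6, 1.0]
width: 0.0867
grasp_force: 0.0
clock: 2.77
position: [0.5191, -0.2952, 0.3147]
eef_rot: [3.139, 0.001, -1.607]
ft_force: [-0.1, -0.0, -0.4]
width: 0.0868
grasp_force: 0.0
clock: 3.43
position: [0.5191, -0.2935, 0.3156]
eef_rot: [3.141, -0.001, -2.565]
ft_force: [0.5, 0.1, -1.1]
width: 0.087
grasp_force: 0.0
pos [ 0.5191 -0.2935  0.3156] yaw -146.95 tilt [ 3.1405e+00 -6.0000e-04] q [-0.24  0.32 -0.03 -0.   -1.22 -0.75] w 0.087 t 3.43
shift mm [ 0.7 -6.7 95.6] turn 0.175
```

```bash
python3 -m creep '[[0,-6,30,0.08,0],[0,0,32,0.08,0],[0,0,32,0,0],[0,0,30,0,0],[0,0,26,0,0],[0,0,0,0,0]]'
python3 - <<'E'
from h import *
s=robot.capture("scene"); cv2.imwrite("pics/s1.png",cv2.resize(s[250:330,360:460],(800,640),interpolation=cv2.INTER_CUBIC)[:600,:,::-1])
to(.522,-.2995,.129)
print(ray("scene",cr([(0,0)],360,250,8),.1))
p=robot.read_state()["position"];print(proj("scene",[[p[0],p[1],z] for z in(.16,.083,.0)]), proj("scene",sq((.522,-.2995),np.radians(17),.026,0)))
E
```

```text
clock: 3.93
position: [0.5191, -0.2973, 0.1599]
eef_rot: [3.132, -0.009, -2.72]
ft_force: [-0.0, 1.0, -0.3]
width: 0.0872
grasp_force: 0.0
pos [ 0.5208 -0.2981  0.1632] yaw -155.8 tilt [ 3.1365 -0.0058] q [-0.25  0.46 -0.22 -0.   -0.9  -0.9 ] w 0.0871 t 3.98
shift mm [-0.7 -1.9 34.2] turn None
[[ 0.49209349 -0.11164118  0.1       ]]
[[413.33030506 279.21814845]
 [408.8487014  293.47759497]
 [404.45207487 307.3858162 ]] [[402.11162947 296.4017352 ]
 [392.78461762 309.03485385]
 [408.09665707 318.99510008]
 [417.24630455 305.99409134]]
```

View pics/s1.png

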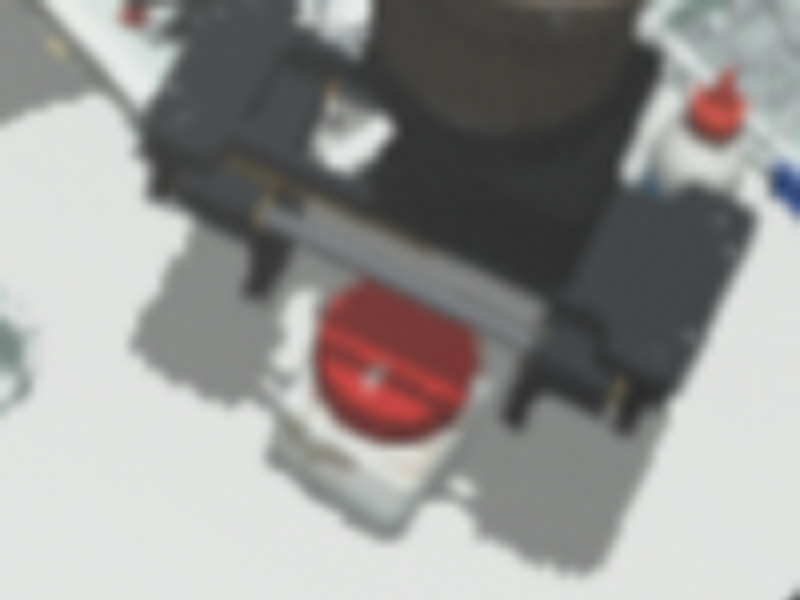

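The close view shows the red cap between the open fingers, at crop x from 318 to 478, with the foot corners where the estimate predicts them. I'll descend and grip.

```bash
python3 -m creep '[[-0.5,-1.5,14,0,0],[0,0,12,0,0],[0,0,7,0,0],[0,0,0,0,0],[0,0,0,0,0]]'; python3 -c "from h import *;to(.522,-.2995,.129)"
```

```text
clock: 4.4
position: [0.5243, -0.3001, 0.1345]
eef_rot: [-3.14, 0.001, -2.718]
ft_force: [-0.8, -0.4, 0.8]
width: 0.087
grasp_force: 0.0
pos [ 0.5243 -0.3001  0.1345] yaw -155.75 tilt [-3.1402e+00  1.0000e-03] q [-0.25  0.5  -0.24  0.   -0.83 -0.9 ] w 0.087 t 4.4
shift mm [1.9 1.5 5.5] turn None
```

```bash
python3 -m creep '[[1.5,1,5,0,0],[0,0,0,0,0],[0,0,0,0,1],[0,0,0,0,1],[0,0,0,0,1],[0,0,0,0,1],[0,0,0,0,1],[0,0,0,0,1]]'; python3 -c "from h import *;to(.522,-.2995,.129);s=robot.read_state();print(s['grasp_force'],s['ft_force'])"
```

```text
clock: 5.07
position: [0.5217, -0.2993, 0.1283]
eef_rot: [3.141, -0.0, -2.719]
ft_force: [0.1, 1.5, 0.7]
width: 0.0575
grasp_force: 30.0
pos [ 0.5217 -0.2993  0.1283] yaw -155.78 tilt [ 3.1408e+00 -4.0000e-04] q [-0.25  0.51 -0.25 -0.   -0.81 -0.9 ] w 0.0575 t 5.07
shift mm [-0.2 -0.3 -0.7] turn None
30.00019337333015 [0.13722081 1.4506209  0.70333706]
```

```bash
python3 -m creep '[[0,0,-10,0,1],[0,0,-20,0,1],[0,0,-33,0,1],[0,0,-35,0,1],[0,0,-35,0,1],[0,0,-35,0,1],[0,0,-35,0,1],[0,0,-30,0,1]]'
python3 -m creep '[[-7,18,0,0,1],[-12,30,0,0,1],[-14,36,0,0,1],[-14,36,0,0,1],[-14,36,0,0,1],[-14,36,0,0,1],[-14,36,0,0,1],[-14,36,0,0,1]]'
python3 -m creep '[[-14,36,0,0,1],[-14,36,0,0,1],[-14,36,0,0,1],[-14,36,0,0,1],[-14,36,0,0,1],[-14,36,0,0,1],[-14,36,0,0,1],[-14,36,0,0,1]]'
python3 -c "from h import *;to(.489,.350,.25,-155.8+61);s=robot.read_state();print(s['grasp_force'],s['ft_force'])"
```

```text
clock: 5.73
position: [0.5213, -0.2994, 0.3638]
eef_rot: [-3.141, 0.001, -2.719]
ft_force: [-0.3, -0.9, -3.9]
width: 0.0579
grasp_force: 30.0
clock: 6.4
position: [0.5063, -0.0149, 0.361]
eef_rot: [3.141, -0.001, -2.719]
ft_force: [1.6, -0.4, -3.5]
width: 0.058
grasp_force: 30.0
clock: 7.07
position: [0.4904, 0.2936, 0.361]
eef_rot: [3.142, -0.001, -2.719]
ft_force: [0.7, 0.2, -3.2]
width: 0.0571
grasp_force: 30.0
pos [0.4904 0.2936 0.361 ] yaw -155.77 tilt [ 3.1415e+00 -1.5000e-03] q [ 0.82  0.25 -0.01 -0.   -1.31 -1.97] w 0.0571 t 7.07
shift mm [-22.1  52.  110.9] turn -1.064
29.997877459868505 [ 0.725085    0.19294675 -3.23140176]
```

```bash
python3 -m creep '[[-14,32,0,0,1],[-8,20,0,0,1],[0,0,0,-0.11,1],[0,0,0,-0.11,1],[0,0,0,-0.11,1],[0,0,0,-0.11,1],[0,0,0,-0.11,1],[0,0,0,-0.11,1]]'
python3 -m creep '[[0,0,25,-0.11,1],[0,0,30,-0.11,1],[0,0,30,-0.11,1],[0,0,30,-0.08,1],[0,0,30,0,1],[0,0,20,0,1],[0,0,0,0,1],[0,0,0,0,1]]'
python3 - <<'E'
from h import *
s=robot.capture("scene"); t=robot.capture("top")
a=cv2.resize(s[125:200,245:310],(520,600),interpolation=cv2.INTER_CUBIC)
cv2.imwrite("pics/s2.png",a[:,:,::-1])
cv2.imwrite("pics/t2.png",t[:,:,::-1])
to(.489,.350,.143,-94.8)
E
```

```text
clock: 7.73
position: [0.4896, 0.3482, 0.3605]
eef_rot: [3.14, -0.002, -2.054]
ft_force: [0.2, 0.5, -3.5]
width: 0.058
grasp_force: 30.0
clock: 8.4
position: [0.4899, 0.348, 0.1953]
eef_rot: [3.14, -0.003, -1.649]
ft_force: [0.8, 0.8, -3.2]
width: 0.0578
grasp_force: 30.0
pos [0.4911 0.3493 0.1982] yaw -94.44 tilt [-3.1391e+00  2.2000e-03] q [ 0.89  0.43 -0.18  0.   -0.96 -0.97] w 0.0575 t 8.5
shift mm [-0.4  2.2 55.2] turn 0.006
```

View pics/s2.png

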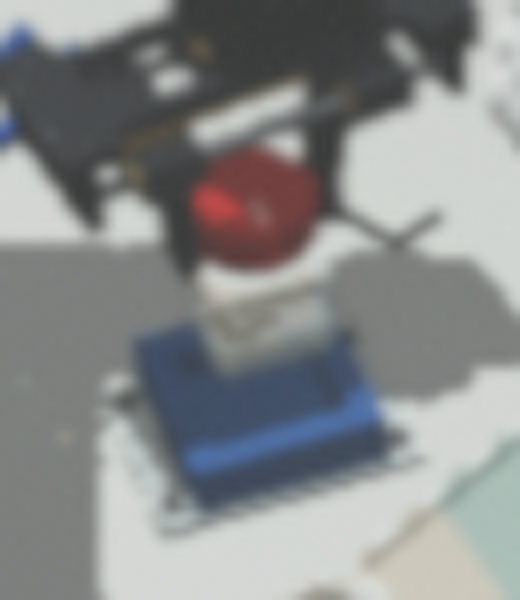

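The jar hangs upright over the holder: its lower front edge runs from about (220,372) to (330,345), and the holder's front edge is parallel within a few degrees. I'll overlay the predicted wireframes to check yaw and offset.

```bash
python3 - <<'E'
from h import *
s=robot.capture("scene")[:,:,::-1]; x0,y0,w,h,k=257,155,45,37,16
a=cv2.resize(s[y0:y0+h,x0:x0+w],(w*k,h*k),interpolation=cv2.INTER_CUBIC)
a=cv2.convertScaleAbs(a,alpha=1.6,beta=20)
def dr(S,c):
    q=((proj("scene",S)-[x0,y0]+.5)*k-.5).round().astype(int); cv2.polylines(a,[q],True,c,1,cv2.LINE_AA)
yaw=np.radians(-12); H=(.489,.3505)
dr(sq(H,yaw,.045,.034),(0,255,255)); dr(sq(H,yaw,.03075,.034),(0,255,255))
p=np.array([.4905,.3487,.1975]);zb=p[2]-.1285
dr(sq(p,yaw,.026,zb),(0,255,0)); dr(sq(p,yaw,.029,zb+.01),(0,255,0)); dr(sq(p,yaw,.029,zb+.056),(0,255,0))
cv2.imwrite("pics/s3.png",a)
E
```

```text
(no output)
```

View pics/s3.png

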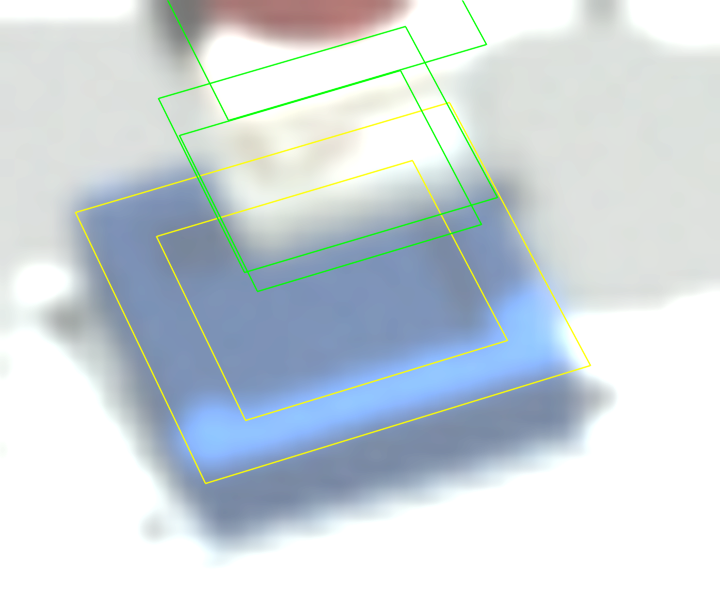

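The holder and jar edges look roughly parallel, but the overlay is too blurred to settle 2–3° or 1–2 mm. I'll fit the edges numerically.

```bash
python3 - <<'E'
from h import *
from scipy.ndimage import map_coordinates as mc
im1=robot.capture("scene").astype(float); im0=cv2.imread("pics/scene0.png")[:,:,::-1].astype(float)
def edge(im,cam,A,B,z,ch,name,rng=3.5):
    # search along image normal of predicted edge A-B (world), sample middle part
    q=proj(cam,[[*A,z],[*B,z]]); d=q[1]-q[0]; n=np.array([-d[1],d[0]])/np.linalg.norm(d); s=np.arange(-rng,rng,.1); pts=[];G=[]
    for f in np.linspace(.2,.8,13):
        c=q[0]+f*d; P=c+s[:,None]*n
        v=mc(im[:,:,ch],[P[:,1],P[:,0]],order=3); g=np.gradient(cv2.GaussianBlur(v[None],(0,0),4)[0]); i=np.argmax(abs(g)); pts.append(c+s[i]*n);G.append(s[i])
    W=ray(cam,np.array(pts),z)[:,:2]; vx,vy,cx,cy=cv2.fitLine(W.astype(np.float32),cv2.DIST_HUBER,0,.0005,.01).ravel()
    ang=(np.degrees(np.arctan2(vy,vx))+45)%90-45; Aw=np.array([vx,vy]); nn=np.array([-vy,vx]); M=(np.array(A)+B)/2; off=(np.array([cx,cy])-M)@nn
    print(name,"ang",round(ang,2),"offset mm",(off*nn*1000).round(2),"px",np.round(G,1))
yaw=np.radians(-12); H=np.array([.489,.3505])
top0=cv2.imread("pics/top0.png")[:,:,::-1].astype(float)
for cam,im in(("scene",im0),("top",top0)):
    S=sq(H,yaw,.045,.034)[:,:2]
    for i in range(4): edge(im,cam,S[i],S[(i+1)%4],.034,0,f"holder {cam} {i}")
p=np.array([.4905,.3487]);zb=.1975-.1285
for nm,hh,z in(("foot",.026,zb),("shoulder",.029,zb+.056)):
    S=sq(p,yaw,hh,z)[:,:2]; print(nm,proj("scene",np.c_[S,np.full(4,z)]).round(1).tolist())
    for i in range(4): edge(im1,"scene",S[i],S[(i+1)%4],z,0,f"jar {nm} {i}")
print(robot.read_state()["position"])
E
```

```text
holder scene 0 ang -13.14 offset mm [0.68 2.92] px [0.5 0.5 0.5 0.5 0.6 0.6 0.6 0.6 0.6 0.6 0.7 0.8 0.7]
holder scene 1 ang -14.73 offset mm [-4.97  1.31] px [1.3 1.2 1.1 1.2 1.3 1.4 1.3 1.4 1.7 1.7 1.7 1.8 1.7]
holder scene 2 ang -11.88 offset mm [ -2.76 -13.13] px [ 2.9  2.8  2.9  2.9  2.8  2.9  2.9  2.8  2.9 -0.6  2.9  2.8  2.8]
holder scene 3 ang -13.48 offset mm [-1.07  0.26] px [-0.5 -0.5 -0.4 -0.4 -0.4 -0.3 -0.3 -0.1  0.7  0.9  0.1 -0.3 -0.2]
holder top 0 ang -13.11 offset mm [-0.22 -0.96] px [-0.5 -0.3 -0.3 -0.4 -0.4 -0.2 -0.3 -0.2 -0.1 -0.2 -0.2 -0.2  0. ]
holder top 1 ang -13.25 offset mm [-1.61  0.38] px [0.4 0.3 0.3 0.4 0.6 0.4 0.3 0.6 0.6 0.5 0.5 0.6 0.7]
holder top 2 ang -12.31 offset mm [-0.57 -2.59] px [0.7 0.5 0.6 0.9 0.9 0.6 0.8 0.9 0.8 0.5 0.6 1.  0.7]
holder top 3 ang -12.12 offset mm [-1.03  0.22] px [-0.2 -0.3 -0.5 -0.5 -0.1 -0.2 -0.4 -0.4 -0.1 -0.1 -0.3 -0.5  2.4]
foot [[281.5, 158.9], [267.7, 163.0], [272.6, 172.7], [286.6, 168.5]]
jar foot 0 ang 13.9 offset mm [-1.16  4.68] px [2.5 2.5 2.6 2.6 2.7 0.2 0.2 0.2 0.3 0.3 0.3 0.3 0.1]
jar foot 1 ang -11.62 offset 
[... 184 characters left out ...]
4 -2.5 -2.4 -2.1]
jar foot 3 ang -9.04 offset mm [ 7.24 -1.15] px [ 2.4  2.2  2.2 -2.3 -2.2  1.5  1.7  1.8  1.9  2.   1.9  1.8  1.8]
shoulder [[281.1, 146.6], [265.3, 151.1], [270.8, 162.0], [286.9, 157.3]]
jar shoulder 0 ang 42.56 offset mm [2.86 2.62] px [ 2.1 -0.4 -1.5 -1.3  0.3  0.5  0.6 -1.8  2.6  2.7  2.7  2.7  2.7]
jar shoulder 1 ang 2.47 offset mm [-2.01 -0.09] px [ 1.1  1.2  1.4  1.4  1.3  1.1  1.1  1.3 -0.8 -0.6 -0.5 -0.5 -0.6]
jar shoulder 2 ang 0.22 offset mm [-0.04 10.93] px [-0.2 -0.1 -2.8 -2.7 -2.6 -2.5 -2.5 -2.4 -2.5 -2.6 -2.7 -2.8  0. ]
jar shoulder 3 ang -5.44 offset mm [ 8.06 -0.77] px [2.8 2.8 2.7 2.6 2.4 2.2 1.9 1.7 1.6 1.5 1.9 2.1 2.3]
[0.49093434 0.34926279 0.19850263]
```

```bash
python3 - <<'E'
from h import *
from scipy.ndimage import map_coordinates as mc
import sys
def edge(im,cam,A,B,z,name,rng=3):
    q=proj(cam,[[*A,z],[*B,z]]); d=q[1]-q[0]; n=np.array([-d[1],d[0]])/np.linalg.norm(d); s=np.arange(-rng,rng,.1); pts=[];G=[]
    for f in np.linspace(.2,.8,11):
        c=q[0]+f*d; P=c+s[:,None]*n
        v=sum(mc(im[:,:,k],[P[:,1],P[:,0]],order=3) for k in range(3)); g=np.gradient(cv2.GaussianBlur(v[None],(0,0),4)[0]); i=np.argmax(abs(g)); pts.append(c+s[i]*n);G.append(s[i])
    W=ray(cam,np.array(pts),z)[:,:2]; vx,vy,cx,cy=cv2.fitLine(W.astype(np.float32),cv2.DIST_HUBER,0,.0005,.01).ravel()
    print(name,"ang",round((np.degrees(np.arctan2(vy,vx))+45)%90-45,2),"px",np.round(G,1))
J=np.array([.522,-.2995]);yaw=np.radians(17)
for cam in("scene","top"):
    im=cv2.imread(f"pics/{cam}0.png")[:,:,::-1].astype(float)
    for nm,hh,z in(("foot",.026,0),("body10",.029,.01),("shoulder",.029,.056)):
        S=sq(J,yaw,hh,z)[:,:2]
        for i in range(4): edge(im,cam,S[i],S[(i+1)%4],z,f"{cam} {nm} {i}")
    # tick: whitish pixels on the cap
    c=proj(cam,[[*J,.083]])[0].round().astype(int); x0,y0=c-[10,10]; P=im[y0:y0+20,x0:x0+20]
    red=P[:,:,0]>1.0*P[:,:,1]*1.8; w=P[:,:,1]-np.median(P[:,:,1][red]); w[~((w>12))]=0
    yy,xx=np.mgrid[:20,:20]; X=ray(cam,np.c_[(xx+x0).ravel(),(yy+y0).ravel()],.083)[:,:2]; ww=w.ravel()*(np.linalg.norm(X-J,axis=1)<.024)
    m=(X*ww[:,None]).sum(0)/ww.sum(); D=X-m; C=(D*ww[:,None]).T@D/ww.sum(); e,V=np.linalg.eigh(C)
    print(cam,"tick centre",m,"ang from J",np.degrees(np.arctan2(*(m-J)[::-1])),"axis",np.degrees(np.arctan2(V[1,1],V[0,1])),e**.5)
E
```

```text
scene foot 0 ang 14.23 px [ 1.8  1.6  1.6  1.7  1.9 -0.7  2.2  2.2  2.3  2.1  1.9]
scene foot 1 ang 14.77 px [-1.1 -0.9 -0.7 -0.7 -0.8 -0.8 -1.  -0.5 -0.4 -0.6 -0.6]
scene foot 2 ang 15.58 px [ 0.1  0.1  0.   0.  -0.1  0.2  0.3  0.2  0.2  0.3  0.3]
scene foot 3 ang 5.82 px [ 0.5 -1.9 -2.3 -2.4 -0.3 -0.6 -1.2 -1.7 -1.6 -1.1  0.4]
scene body10 0 ang 13.09 px [ 2.   1.   0.2  0.   0.   0.1 -2.2  1.6  1.4  1.2  0.7]
scene body10 1 ang 13.45 px [-0.7 -0.5 -0.2 -0.1 -0.1 -0.2 -0.3  0.1  0.3  0.1  0. ]
scene body10 2 ang 15.52 px [-0.6 -0.6 -0.6 -0.6 -0.3 -0.4 -0.4 -0.3 -0.3 -0.5 -0.4]
scene body10 3 ang 19.62 px [-1.7 -2.3 -1.  -1.8 -2.3 -2.5 -2.4 -2.1 -1.9  1.5 -2.1]
scene shoulder 0 ang 38.41 px [ 1.7  1.8  1.7  1.5  1.3  0.7  0.2 -0.5 -1.8 -2.3 -2.4]
scene shoulder 1 ang 2.65 px [ 0.2 -2.3 -2.2 -2.1 -2.1 -2.1 -2.2 -2.3 -2.4  0.6  0.6]
scene shoulder 2 ang 34.3 px [ 1.8  1.8  1.7  1.8 -2.1  1.6  1.4  1.  -1.3 -1.5 -1.7]
scene shoulder 3 ang 15.14 px [ 1.5  2.1  2.2  2.3 -0.9 -1.5 -2.2  0.5  2.4  2.4  2.4]
scene tick centre [ 0.50923581 -0.3012079 ] ang from J -172.37886993572548 axis -15
[... 421 characters left out ...]
.1]
top body10 1 ang 18.82 px [-0.8 -0.3 -0.3 -0.4  0.  -2.5 -0.3 -0.5 -0.6 -0.9 -0.7]
top body10 2 ang 8.58 px [ 2.1 -0.4 -0.3 -0.5 -0.4 -0.4 -2.3 -0.3  1.9  0.7  2.5]
top body10 3 ang 27.97 px [ 2.   2.2  2.2  2.2  0.5 -0.3 -0.8 -1.7  1.   0.7  2.4]
top shoulder 0 ang 12.52 px [-2.3 -2.  -1.7 -1.5 -1.2 -1.4 -1.4 -1.5 -1.8 -2.1 -0.1]
top shoulder 1 ang 4.11 px [-2.4 -2.3 -2.2  0.3  0.2 -0.1  0.1  0.2  0.1 -1.8 -1.8]
top shoulder 2 ang 9.41 px [0.1 0.6 1.2 1.9 2.  2.  2.  2.  1.9 1.5 1.2]
top shoulder 3 ang 15.62 px [ 0.2  0.7  0.5  0.6  1.   1.3  1.7  1.9  2.1 -1.6 -2.1]
top tick centre [ 0.50996219 -0.30521833] ang from J -154.59085825010925 axis -140.53377419345912 [0.00292803 0.0042828 ]
```

Relative yaw is good to about 2°. I'll shift slightly and descend, watching the force.

```bash
python3 -m creep '[[-0.5,2,12,0,1],[0,0,14,0,1],[0,0,12,0,1],[0,0,2,0,1],[0,0,0,0,1]]'; python3 -m creep '[[0,0,3,0,1],[0,0,2,0,1],[0,0,0,0,1]]'
python3 -c "from h import *;to(.489,.350,.143,-94.8);s=robot.read_state();print(s['ft_force'],s['wrist_torque'])"
```

```text
clock: 9.02
position: [0.4884, 0.3494, 0.1568]
eef_rot: [-3.141, 0.0, -1.649]
ft_force: [-0.2, 0.2, -2.7]
width: 0.0578
grasp_force: 30.0
clock: 9.27
position: [0.4886, 0.3496, 0.1518]
eef_rot: [-3.141, 0.002, -1.649]
ft_force: [0.1, 1.5, -4.7]
width: 0.058
grasp_force: 30.0
pos [0.4886 0.3496 0.1518] yaw -94.47 tilt [-3.1405e+00  1.5000e-03] q [ 0.89  0.47 -0.23  0.   -0.86 -0.97] w 0.058 t 9.27
shift mm [-0.4 -0.4  8.8] turn 0.006
[ 0.10370648  1.49511586 -4.74968489] [ 0.27405281 -0.12189953  0.02045472]
```

```bash
python3 -m creep '[[0,0,1.5,0,1],[0,0,0,0,1]]'; python3 -m creep '[[0,0,1.5,0,1],[0,0,0,0,1]]';python3 -m creep '[[0,0,1.5,0,1],[0,0,0,0,1]]'
python3 -c "from h import *;to(.489,.350,.143,-94.8);s=robot.read_state();print(s['ft_force'],s['wrist_torque'])"
```

```text
clock: 9.43
position: [0.4885, 0.3496, 0.1501]
eef_rot: [-3.141, 0.001, -1.649]
ft_force: [1.0, 0.6, -3.7]
width: 0.0578
grasp_force: 30.0
clock: 9.6
position: [0.4884, 0.3495, 0.1483]
eef_rot: [-3.141, 0.001, -1.649]
ft_force: [1.1, 0.5, -3.7]
width: 0.0574
grasp_force: 30.0
clock: 9.77
position: [0.4884, 0.3495, 0.1467]
eef_rot: [-3.141, 0.001, -1.649]
ft_force: [1.1, 1.6, -4.0]
width: 0.0579
grasp_force: 30.0
pos [0.4884 0.3495 0.1467] yaw -94.46 tilt [-3.1411e+00  7.0000e-04] q [ 0.89  0.48 -0.24  0.   -0.85 -0.97] w 0.0579 t 9.77
shift mm [-0.6 -0.6  3.7] turn 0.006
[ 1.10650327  1.62739188 -3.987581  ] [ 5.64010082e-01 -2.74580365e-01  3.35249893e-04]
```

Entered cleanly, with the weight still hanging. I'll go on to the floor.

```bash
python3 -m creep '[[0,0,1.5,0,1],[0,0,0,0,1]]'; python3 -m creep '[[0,0,1,0,1],[0,0,0,0,1]]';python3 -m creep '[[0,0,1,0,1],[0,0,0,0,1]]';python3 -m creep '[[0,0,1,0,1],[0,0,0,0,1]]'
python3 -c "from h import *;to(.489,.350,.143,-94.8);s=robot.read_state();print(s['ft_force'],s['wrist_torque'])"
```

```text
clock: 9.93
position: [0.4884, 0.3494, 0.1452]
eef_rot: [-3.141, 0.001, -1.649]
ft_force: [1.0, 1.7, -3.9]
width: 0.0577
grasp_force: 30.0
clock: 10.1
position: [0.4884, 0.3494, 0.1442]
eef_rot: [-3.141, 0.001, -1.649]
ft_force: [0.6, 0.9, -3.0]
width: 0.0578
grasp_force: 30.0
clock: 10.27
position: [0.4884, 0.3494, 0.1432]
eef_rot: [-3.141, 0.0, -1.649]
ft_force: [1.3, 2.1, -2.7]
width: 0.0574
grasp_force: 30.0
clock: 10.43
position: [0.4884, 0.3495, 0.1425]
eef_rot: [-3.141, 0.001, -1.649]
ft_force: [-0.2, 1.8, -1.2]
width: 0.0576
grasp_force: 30.0
pos [0.4884 0.3495 0.1425] yaw -94.45 tilt [-3.1411e+00  5.0000e-04] q [ 0.89  0.49 -0.24  0.   -0.84 -0.97] w 0.0576 t 10.43
shift mm [-0.6 -0.6 -0.5] turn 0.006
[-0.18001181  1.75658871 -1.23022113] [ 0.8300485  -0.13527098 -0.04294538]
```

```bash
python3 -m creep '[[0,0,0.7,0,1],[0,0,0,0,1]]'; python3 -m creep '[[0,0,0.7,0,1],[0,0,0,0,1]]'
python3 -c "from h import *;to(.489,.350,.143,-94.8);s=robot.read_state();print(s['ft_force'],s['wrist_torque'])"
```

```text
clock: 10.6
position: [0.4884, 0.3496, 0.1423]
eef_rot: [-3.141, 0.001, -1.648]
ft_force: [-0.9, 1.7, 0.3]
width: 0.0574
grasp_force: 30.0
clock: 10.77
position: [0.4885, 0.3498, 0.1421]
eef_rot: [-3.14, 0.001, -1.648]
ft_force: [-2.6, 3.0, 4.8]
width: 0.0576
grasp_force: 30.0
pos [0.4885 0.3498 0.1421] yaw -94.43 tilt [-3.1403e+00  1.4000e-03] q [ 0.89  0.49 -0.24  0.   -0.84 -0.97] w 0.0576 t 10.77
shift mm [-0.2 -0.5 -0.9] turn 0.006
[-2.59045033  2.95849991  4.80027877] [ 0.86420397  0.51100853 -0.003982  ]
```

Jar is on the floor (TCP at 0.142 as expected, about 8 N pressing). Now unscrewing.

```bash
python3 -m creep '[[0,0,0,-0.05,1],[0,0,-0.1,-0.05,1],[0,0,-0.2,-0.05,1],[0,0,-0.2,-0.05,1],[0,0,-0.2,-0.05,1],[0,0,-0.2,-0.05,1],[0,0,-0.2,-0.05,1],[0,0,-0.2,-0.05,1]]'
python3 -c "from h import *;to(.4885,.3495,.143,-94.8);s=robot.read_state();print(s['ft_force'],s['wrist_torque'])"
```

```text
clock: 11.43
position: [0.4889, 0.3506, 0.1432]
eef_rot: [-3.138, 0.003, -1.247]
ft_force: [-1.0, 5.7, 1.9]
width: 0.0578
grasp_force: 30.0
pos [0.4889 0.3506 0.1432] yaw -71.45 tilt [-3.138e+00  2.600e-03] q [ 0.89  0.49 -0.24 -0.   -0.84 -0.57] w 0.0578 t 11.43
shift mm [0.9 0.7 0.1] turn 0.408
[-0.98923305  5.7318238   1.88879541] [ 1.41843002  0.14044723 -0.33633529]
```

```bash
python3 -m creep '[[0,0,-0.25,-0.07,1],[0,0,-0.25,-0.07,1],[0,0,-0.25,-0.07,1],[0,0,-0.25,-0.07,1],[0,0,-0.25,-0.07,1],[0,0,-0.25,-0.07,1],[0,0,-0.25,-0.07,1],[0,0,-0.25,-0.07,1]]'
python3 - <<'E'
from h import *
to(.4885,.3495,.143,-94.8);s=robot.read_state();print(s['ft_force'],s['wrist_torque'])
im=robot.capture("scene"); cv2.imwrite("pics/s4.png",cv2.resize(im[125:200,245:310],(520,600),interpolation=cv2.INTER_CUBIC)[:,:,::-1])
E
```

```text
clock: 12.1
position: [0.4888, 0.3496, 0.1445]
eef_rot: [-3.14, -0.0, -0.685]
ft_force: [0.5, 2.5, 0.1]
width: 0.058
grasp_force: 30.0
pos [0.4888 0.3496 0.1445] yaw -39.27 tilt [-3.1396e+00 -3.0000e-04] q [ 0.89  0.48 -0.24  0.   -0.84 -0.01] w 0.058 t 12.1
shift mm [-0.1  0.3  1.5] turn 0.969
[0.50877302 2.50207972 0.13327219] [ 0.80537518 -0.2113433  -0.0555824 ]
```

View pics/s4.png

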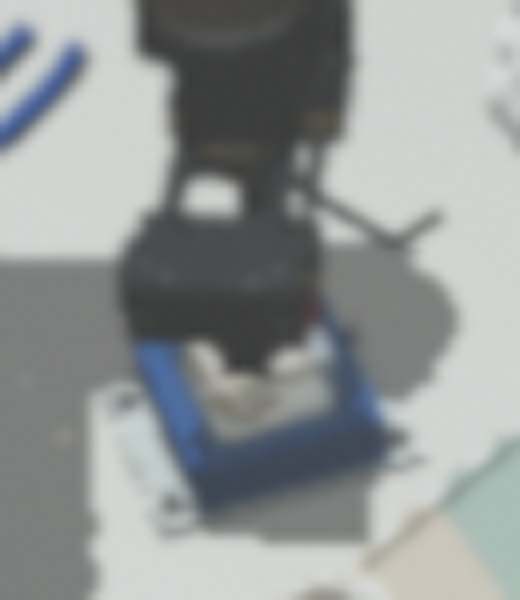

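The jar sits square and down in the pocket, front wall at crop (215–330, 440–415), and the torque has dropped, so the cap has broken loose. Continuing.

```bash
python3 -m creep '[[0,0,-0.35,-0.1,1],[0,0,-0.35,-0.1,1],[0,0,-0.35,-0.1,1],[0,0,-0.35,-0.1,1],[0,0,-0.35,-0.1,1],[0,0,-0.35,-0.1,1],[0,0,-0.35,-0.1,1],[0,0,-0.35,-0.1,1]]'
python3 -c "from h import *;to(.4885,.3495,.143,-94.8);s=robot.read_state();print(s['ft_force'],s['wrist_torque'])"
python3 -m creep '[[0,0,-0.35,-0.1,1],[0,0,-0.35,-0.1,1],[0,0,-0.35,-0.1,1],[0,0,-0.35,-0.1,1],[0,0,-0.35,-0.1,1],[0,0,-0.35,-0.1,1],[0,0,-0.35,-0.1,1],[0,0,0,-0.1,1]]'
python3 -c "from h import *;to(.4885,.3495,.143,-94.8);s=robot.read_state();print(s['ft_force'],s['wrist_torque'])"
```

```text
clock: 12.82
position: [0.4886, 0.3498, 0.1472]
eef_rot: [-3.14, -0.001, 0.114]
ft_force: [0.1, 3.1, 0.3]
width: 0.0574
grasp_force: 30.0
pos [0.4886 0.3498 0.1472] yaw 6.55 tilt [-3.1401e+00 -1.4000e-03] q [ 0.89  0.48 -0.24 -0.   -0.85  0.79] w 0.0574 t 12.82
shift mm [-0.2  0.3  4.2] turn 1.769
[0.10465934 3.13562491 0.27206778] [ 1.10416957 -0.0546531  -0.08080463]
clock: 13.48
position: [0.4887, 0.3497, 0.1499]
eef_rot: [3.141, -0.002, 0.914]
ft_force: [1.0, 4.1, 2.7]
width: 0.0576
grasp_force: 30.0
pos [0.4887 0.3497 0.1499] yaw 52.4 tilt [ 3.1413e+00 -2.0000e-03] q [ 0.89  0.48 -0.24  0.   -0.86  1.59] w 0.0576 t 13.48
shift mm [-0.3 -0.1  6.9] turn 2.569
[1.00311253 4.11073607 2.6686317 ] [ 0.94743071 -0.15798627 -0.13003742]
```

```bash
python3 -m creep '[[0,0,-0.3,-0.08,1],[0,0,-0.3,-0.06,1],[0,0,0,0,1]]'
python3 -m creep '[[0,0,-0.7,0,1],[0,0,-0.7,0,1],[0,0,0,0,1],[0,0,0,0,1]]'
python3 -c "from h import *;to(.4885,.3495,.143,-94.8);s=robot.read_state();print(s['ft_force'],s['wrist_torque'])"
```

```text
clock: 13.73
position: [0.4886, 0.3496, 0.1506]
eef_rot: [3.141, -0.002, 1.051]
ft_force: [-0.4, 2.8, 1.6]
width: 0.058
grasp_force: 30.0
clock: 14.07
position: [0.4882, 0.349, 0.1513]
eef_rot: [-3.142, 0.0, 1.05]
ft_force: [-0.4, 2.2, 1.1]
width: 0.0575
grasp_force: 30.0
pos [0.4882 0.349  0.1513] yaw 60.17 tilt [-3.1416e+00  3.0000e-04] q [ 0.89  0.48 -0.23  0.   -0.86  1.73] w 0.0575 t 14.07
shift mm [ 0.6 -0.   8.3] turn 2.705
[-0.39819199  2.23250652  1.06856607] [ 0.50797918 -0.19427129 -0.02698205]
```

```bash
python3 -m creep '[[0,0,-0.7,0,1],[0,0,-0.7,0,1],[0,0,0,0,1]]'
python3 -m creep '[[0,0,-0.7,0,1],[0,0,-0.7,0,1],[0,0,0,0,1]]'
python3 -m creep '[[0,0,-0.7,0,1],[0,0,-0.7,0,1],[0,0,0,0,1]]'
python3 -c "from h import *;to(.4885,.3495,.143,-94.8);s=robot.read_state();print(s['ft_force'],s['wrist_torque'])"
```

```text
clock: 14.32
position: [0.4879, 0.3486, 0.1524]
eef_rot: [-3.141, 0.002, 1.051]
ft_force: [-0.1, 0.7, -1.1]
width: 0.0577
grasp_force: 30.0
clock: 14.57
position: [0.488, 0.349, 0.1541]
eef_rot: [-3.141, 0.001, 1.051]
ft_force: [0.7, 0.2, -0.5]
width: 0.0574
grasp_force: 30.0
clock: 14.82
position: [0.4882, 0.3492, 0.1558]
eef_rot: [-3.142, -0.0, 1.051]
ft_force: [-1.3, 0.2, -0.8]
width: 0.0576
grasp_force: 30.0
pos [0.4882 0.3492 0.1558] yaw 60.23 tilt [-3.1415e+00 -1.0000e-04] q [ 0.89  0.47 -0.23 -0.   -0.87  1.73] w 0.0576 t 14.82
shift mm [ 0.4  0.1 12.8] turn 2.706
[-1.29523013  0.21986805 -0.81796843] [0.20090301 0.01496956 0.03020683]
```

```bash
python3 -m creep '[[0,0,-2,0,1],[0,0,-4,0,1],[0,0,-6,0,1],[0,0,-6,0,1],[0,0,-4,0,1],[0,0,-1,0,1],[0,0,0,0,1],[0,0,0,0,1]]'
python3 - <<'E'
from h import *
to(.4885,.3495,.179);s=robot.read_state();print(s['ft_force'],s['wrist_torque'])
im=robot.capture("scene"); cv2.imwrite("pics/s5.png",cv2.resize(im[125:200,245:310],(520,600),interpolation=cv2.INTER_CUBIC)[:,:,::-1])
E
```

```text
clock: 15.48
position: [0.4881, 0.3491, 0.1786]
eef_rot: [-3.141, 0.0, 1.051]
ft_force: [0.4, -0.2, -0.7]
width: 0.0575
grasp_force: 30.0
pos [0.4881 0.3491 0.1786] yaw 60.22 tilt [-3.1414e+00  1.0000e-04] q [ 0.89  0.44 -0.21 -0.   -0.92  1.73] w 0.0575 t 15.48
shift mm [ 0.5  0.1 -0.4] turn None
[ 0.39890311 -0.23451249 -0.68533649] [-0.05437592 -0.06938844  0.03573178]
```

View pics/s5.png

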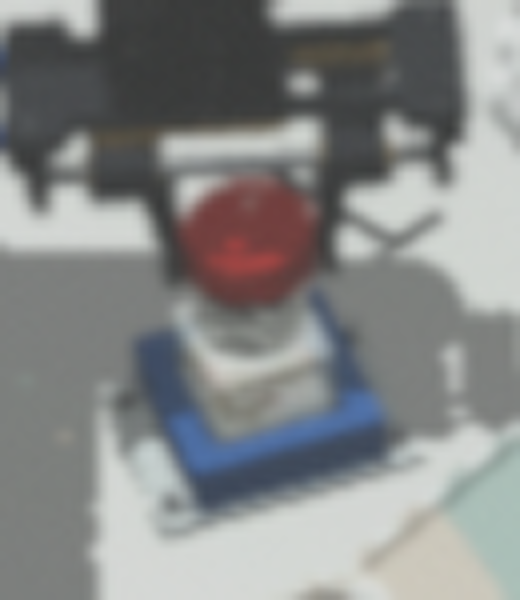

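The picture shows the cap held level at crop (250,240), above the jar's open neck at (250,325). The jar is still seated square in the pocket, with its lower edge at about (215,440), the same as before the lift.

```bash
python3 -c "from rig import robot;print(robot.job_done())"
```

```text
the job is handed in; nothing more can be done
None
```

Job handed in at about 15.5 s: the jar stands fully down in the holder's pocket, and its unscrewed cap is held level about 2 cm above the open rim; the bottle and cup were not touched.

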